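# Close the dowelled veneer press and hold it shut

### The arm

A 7-joint arm with a two-finger parallel gripper is mounted at the origin on the work surface. World frame = base frame: x ahead of the robot, y to its left, z up, the work surface at z = 0. Lengths are in m, angles in rad, forces in N, time in s.
With the tool pointing down it reaches from about 0.35 to 0.775 m from the base axis. Payload 3.1 kg.
Tool frame: the origin (TCP) lies at the very end of the fingers, on their centre line; the grasp point (between the pads) lies 19 mm behind it (pinch_z is the distance from the TCP to the grasp point, in m); z points along the fingers, y is the line along which they close (so a half turn about z gives the same grasp; the last joint's range is limited). The gripper opens to 85 mm and grips with 20 to 120 N. Pads are 22 mm wide; open, the fingers measure 114 mm over their backs; the gripper's body (76 mm by 85 mm) begins 54 mm behind the grasp point. The pads swing forward as they close: fully open they stand 13 mm farther back than shut.
Start: joints at [-1.311, 0.311, 0.014, 1.512, -0.004, 1.319, -0.027], TCP at [0.163, 0.525, 0.231] pointing down, gripper open.
Joint ranges: [-2.7, 2.7], [-0.3, 1.91], [-1.27, 1.3], [0.12, 2.57], [-1.44, 4.58], [0.2, 2.03], [-3.05, 3.05]. Speed limits (rad/s): [2.79, 2.79, 3.14, 3.14, 3.14, 3.14, 3.14].

### API

Orientations are given as a unit quaternion [x, y, z, w].
In Python, from bench import * gives the robot as it stands.
- The arm moves only by the tool hand_motion, called after "Emit:" in YAML: its name, and indented under it one key for each argument. Schema: {"type":"object","properties":{"rows":{"type":"array","items":{"type":"array","items":{"type":"number"},"minItems":5,"maxItems":5},"minItems":1,"maxItems":10},"clamp_n":{"type":"number"},"only":{"type":"string"},"quiet":{"type":"boolean"},"lines":{"type":"string"}},"required":["rows"],"additionalProperties":false}. rows is a list of rows, 1 to 10 of them, each of 5 numbers: the opening from 0.0 (shut) to 1.0 (fully open), then dx, dy, dz in a scale on which 1.0 is 0.6 m, then a turn about the tool's z in parts of the range, where 1.0 means 2 pi rad; each row is the pose to reach, as a shift and turn from the pose commanded when the call began, along the tool's axes at that moment; what a row does not reach only later rows make up. A row lasts 1/8 s, in which the tool goes at most 0.0625 m and 0.188 rad, less where a joint would pass 70% of its speed; a pose out of reach is approached as far as the arm can. The fingers move at their own pace and stop on an object; clamp_n is the grip in N (left out, the last holds). Time passes only in rows, so rows that do not move let the fingers close. The tool returns the time, the measured TCP pose, the force, the opening and the grip force at its end. only (a regular expression) keeps the lines of the reply that match it, lines (a string "A,B") keeps lines A to B, and quiet returns only ok. No shift or turn number may pass 1 either way. Input that does not fit is refused with a message, and nothing moves.
- observe(): the state, without advancing time (a new reading comes with each control period).
- grab_frame(name): name is "side" or "top"; returns the picture (480x640x3 uint8, blue, green, red); there is no depth.
- camera_params(name): a dict with "K" (3x3 intrinsics, pixels), "R" (3x3) and "t" (3): a world point X has camera coordinates R X + t. Camera axes: x right, y down, z forward; pixel columns grow to the right and rows downward; lengths in m; the calibration is good to about 2 mm. A picture is of the moment at which its call begins. camera_params takes no time and is no camera call.
- close_job(): hands the job in; it is judged then, once.
Trained networks look in the newest picture that a camera, given by its name, has taken for a name from the list of things; names that differ only in an ending like _2 or _b are one class to them, and where a whole thing is asked for, a point or a joint stands for the part that bears it (a point fixed in the world has none). Each returns a list of dicts, best first, with "score" (0 to 1); they miss things now and then, are a little off and sometimes report something else, mostly with a low value. They report only what shows in the picture. A call takes as long as a camera call. They do not tell look-alikes from the thing itself.
- recognise(label, camera): "bbox" ([centre column, centre row, width, height] in pixels, round what is visible of it).
- spot_point(label, camera): "point" ([column, row] in pixels: a listed point, or the origin of a listed thing).
The state is a dict: "time": time; "joint_pos": joint angles; "joint_vel": joint speeds; "joint_torque": joint torques, N m; "eef_pos": TCP position; "ee_rot": TCP orientation; "ft_force": force on the tool from outside, world axes, zero at the start; "wrist_torque": the same for the moment, N m; "grip_width": opening from 0.0 (shut) to 1.0 (fully open); "gripper_force": force on a finger pad.
Only numpy, scipy, OpenCV 4.12 (cv2) and the standard library are available. Lean on these libraries where they do the work, as an engineer would, in place of code of your own. Each camera call takes 0.05 s, during which the arm holds its last target. There are 200 camera calls.

### The job

Lift the top block off the pile of three plywood press blocks, fit its two holes over the two steel dowels of the press bolted to the bench, and push it down against the sprung pad until the two halves meet face to face. Finish while still holding the press fully closed with the gripper: do not let go, since the pad lifts the block again. Leave the other two blocks on the pile and everything else on the bench where it is.

Things in the scene. Friction and masses are not known exactly. Their poses are not given: they have to be found in the camera images.
- top_half: Upper press half, top block of the pile: plywood 150 x 56 x 24 mm (x, y, z), 0.13 to 0.22 kg; two 13 mm through holes on its long centre line at x = -55 and +55 mm, mouths chamfered 1.5 mm. Origin: centre of its underside; x along its length, z up. Fits the press either way round (half turn about z). Grip from above across its 56 mm width (its y).
- spare_mid: Identical block, the middle of the pile, under the top one (each block lies a few mm and up to about 0.06 rad askew on the one below). Origin: centre of its underside. Stays on the pile.
- spare_low: Identical block, the bottom of the pile. Origin: centre of its underside. Stays on the pile.
- pile_board: Dark wooden board 170 x 80 x 12 mm fixed to the bench, on which the pile stands (top of the pile 84 mm above the bench). Origin: centre of its underside. Left or right of the robot's centre line, the press on the other side.
- press: Lower press half, fixed: plywood 150 x 56 x 30 mm (x, y, z) on a 190 x 40 x 6 mm steel foot. Two 10 mm steel dowels at x = -55 and +55 mm on its long centre line stand 22 mm above its upper face, the last 8 mm tapering to 4 mm. Origin: centre of its underside, on the bench; x along its length. Closed, the upper half's origin is 30 mm above this one.
- press_face (a point): Centre of the upper face of the lower press half, 30 mm above the bench.
- pad (a joint): Sprung pad in the middle of the press between the dowels: 60 x 40 mm cork with a 56 x 36 mm dark wooden veneer plate on it. 0 m: raised, its top 8 mm above the press's upper face; 0.008 m: pushed flush, press closed. The spring pushes up with 4.5 N when raised and 10.5 N when flush, more than the upper half's weight.
- screwdriver: Bystander: screwdriver 190 mm long with a blue handle, lying between the press and the pile. Origin: about its middle, on the bench.
- pickup: Bystander: guitar pickup, steel-covered box 38 x 70 x 16 mm. Origin: centre of its underside.
- tape_roll: Bystander: paper tape roll, 90 mm diameter, 20 mm high. Origin: centre of its underside.
- multimeter: Bystander: orange multimeter 135 x 70 x 32 mm. Origin: centre of its underside.
- parts_dish: Bystander: steel dish 100 mm diameter, 35 mm high. Origin: centre of its underside.
- wrench: Bystander: steel wrench 160 mm long. Origin: about its middle, on the bench.
- screw_jar: Bystander: glass jar 60 mm diameter, 70 mm high. Origin: centre of its underside.
There are look-alikes about, which are no part of the job. Leave any turquoise look-alike of the top_half alone. Leave any yellow look-alike of the press alone.

How it is judged:
On the way, in this order (a step that is already met when the one before it is completed fails the run):
1. the top block is lifted clear of the pile in the gripper (z of top_half in the frame of spare_mid above 0.034 m and contact force between top_half and spare_mid below 0.05 N and contact force between top_half and the fingers above 1 N), for 0.2 s.
2. the block sits over both dowels (horizontal distance between top_half and press below 0.003 m and angle between the x axis of top_half and the x axis of press, either way round below 0.04 rad and z of top_half in the frame of press below 0.044 m), for 0.1 s.
At the end, for the whole second after the job is handed in: The block is on both dowels (within 3 mm, 0.04 rad, level to 0.03 rad), gap under 2 mm, pad down over 6 mm, gripper still on it with over 3 N, at rest. The two spare blocks are still stacked on the board; they and all bystanders moved under 40 mm (horizontal distance between top_half and press below 0.003 m and angle between the x axis of top_half and the x axis of press, either way round below 0.04 rad and z of top_half in the frame of press below 0.032 m and angle between top_half's own z axis and vertical below 0.03 rad and value of joint pad above 0.006 m and contact force between top_half and the fingers above 3 N and linear speed of top_half below 0.01 m/s and z of spare_low in the frame of pile_board above 0.01 m and z of spare_mid in the frame of pile_board above 0.033 m and distance of each of spare_low, spare_mid, screwdriver, pickup, tape_roll, multimeter, parts_dish, wrench, screw_jar from where it was at the start of the episode below 0.04 m); the arm keeps its last pose, push and grip.
It fails at once if a spare block or a bystander is moved by more than 40 mm (distance of any of spare_low, spare_mid, screwdriver, pickup, tape_roll, multimeter, parts_dish, wrench, screw_jar from where it was at the start of the episode above 0.04 m).
It also fails if it takes over 35 s, if anything falls off the work surface, if the arm or the gripper's body presses on something with over 40 N, if the wrist force passes 120 N, or if a joint passes its speed limit or range.

## Working session

There is one attempt and no reset: what is moved stays moved. The work goes in short steps, Python scripts to look and compute and a tool call to move; the robot and the scene stay as the last step left them, time stands still between calls to the robot, and variables do not carry over. Pictures are saved under pics/ and viewed, at most 10 in all, crops included, and the job is handed in when it is done.

```bash
ls; mkdir -p pics; python3 - <<'E'
from bench import *
import cv2,numpy as np
s=observe();print(s['time'],s['eef_pos'],s['ee_rot'],s['grip_width'])
for c in('top','side'):
    cv2.imwrite(f'pics/{c}0.png',grab_frame(c))
    p=camera_params(c);print(c,np.round(p['K'],1).tolist(),np.round(-p['R'].T@p['t'],3),np.round(p['R'],3).tolist())
    for l in('top_half','press','pile_board'):
        print(l,[(np.round(d['bbox']).tolist(),round(d['score'],2)) for d in recognise(l,c)],[(np.round(d['point'],1).tolist(),round(d['score'],2)) for d in spot_point(l,c)])
E
```

```text
pics
0.0 [0.1632303  0.52444569 0.2302214 ] [ 1.50289038e-01  9.88641383e-01 -1.18218282e-03 -1.50195933e-04] 1.001481361737846
top [[564.9, 0.0, 317.1], [0.0, 564.9, 241.4], [0.0, 0.0, 1.0]] [ 0.47  -0.002  1.428] [[0.005, -1.0, 0.002], [-0.999, -0.005, -0.054], [0.054, -0.002, -0.999]]
top_half [([408.0, 327.0, 66.0, 32.0], 0.94), ([466.0, 157.0, 56.0, 60.0], 0.77), ([237.0, 246.0, 28.0, 74.0], 0.57), ([394.0, 234.0, 47.0, 66.0], 0.56)] [([462.9, 154.9], 0.78), ([392.9, 237.5], 0.56)]
press [([238.0, 244.0, 33.0, 80.0], 0.93), ([180.0, 322.0, 31.0, 80.0], 0.74)] [([181.7, 320.9], 0.98), ([237.0, 241.1], 0.8), ([386.5, 158.1], 0.58)]
pile_board [([395.0, 243.0, 51.0, 62.0], 0.72)] [([391.0, 236.1], 0.61)]
side [[508.2, 0.0, 325.0], [0.0, 508.2, 228.0], [0.0, 0.0, 1.0]] [0.452 0.97  0.734] [[-0.996, -0.086, -0.007], [-0.042, 0.56, -0.828], [0.075, -0.824, -0.561]]
top_half [([262.0, 176.0, 46.0, 31.0], 0.98), ([408.0, 206.0, 28.0, 37.0], 0.81), ([322.0, 187.0, 63.0, 29.0], 0.73)] [([318.8, 309.0], 0.71), ([321.8, 189.6], 0.63), ([410.3, 211.2], 0.57), ([258.6, 175.3], 0.55)]
press [([320.0, 304.0, 92.0, 34.0], 0.85), ([417.0, 364.0, 106.0, 34.0], 0.75)] [([319.0, 309.1], 0.92), ([416.6, 371.4], 0.78)]
pile_board [([322.0, 187.0, 60.0, 31.0], 0.67), ([323.0, 213.0, 66.0, 15.0], 0.57)] [([319.4, 211.4], 0.65)]
```

View pics/top0.png

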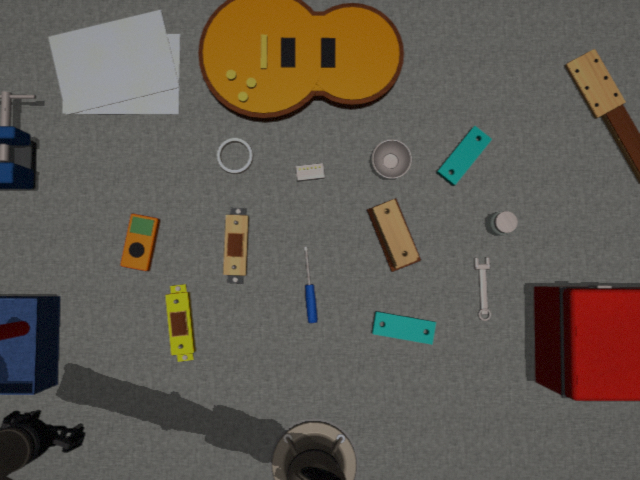

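View pics/side0.png

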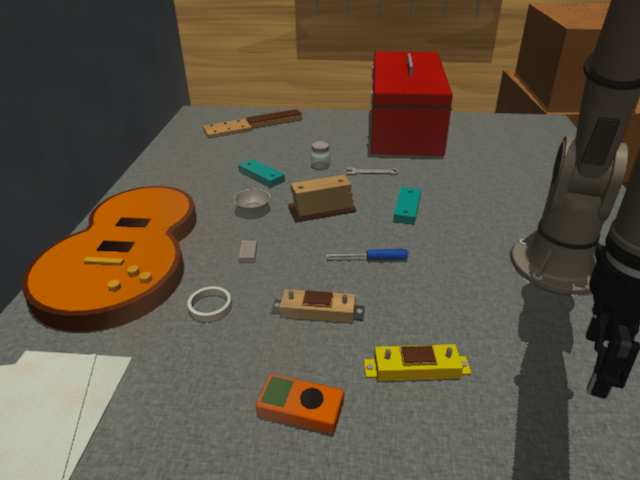

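Candidates in the top picture:
- **Top half:** the plywood pile at (394,234), with turquoise look-alikes at (464,155) and (404,327).
- **Press:** the plywood one at (236,244), with a yellow look-alike at (180,323).

By the description I choose the plywood pile and the plywood press. I'll check both in one close crop.

```bash
python3 - <<'E'
import cv2,numpy as np
t=cv2.imread('pics/top0.png');s=cv2.imread('pics/side0.png')
a=t[190:290,200:280];b=t[190:290,355:435]
f=lambda i:cv2.resize(i,None,fx=5,fy=5,interpolation=cv2.INTER_CUBIC)
cv2.imwrite('pics/crop1.png',np.hstack([f(a),f(b)]))
E
```

```text
(no output)
```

View pics/crop1.png

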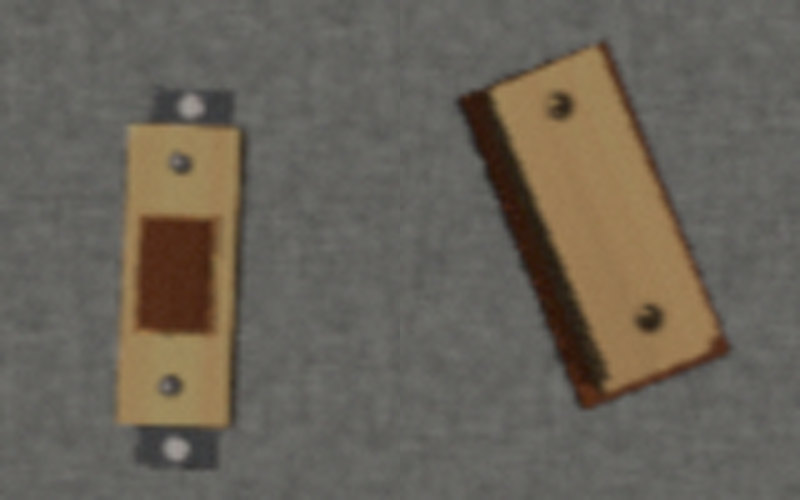

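The crop shows the plywood pile on its dark board, with holes at about (387,211) and (405,254). The plywood press has its dowels at about (236,222) and (234,267), with the pad between them. Both choices hold. Next I measure the top faces in both cameras.

```bash
cat > h.py <<'E'
from bench import *
import cv2,numpy as np
def unproj(c,uv,z):
    p=camera_params(c);K,R,t=map(np.array,(p['K'],p['R'],p['t']))
    o=-R.T@t;uv=np.atleast_2d(uv);d=(R.T@np.linalg.inv(K)@np.c_[uv,np.ones(len(uv))].T).T
    return (o+d*((z-o[2])/d[:,2])[:,None])[:,:2]
def proj(c,X):
    p=camera_params(c);q=np.array(p['R'])@np.atleast_2d(X).T+np.array(p['t'])[:,None]
    q=np.array(p['K'])@q;return (q[:2]/q[2]).T
def face(img,c,box,z,vmin=105,fname=None):
    """light-plywood top face -> centre xy, long-axis yaw, size"""
    x0,y0,x1,y1=box;r=cv2.resize(img[y0:y1,x0:x1],None,fx=4,fy=4,interpolation=cv2.INTER_CUBIC)
    h=cv2.cvtColor(r,cv2.COLOR_BGR2HSV);m=((h[...,1]>65)&(h[...,2]>vmin)&(h[...,0]<30)).astype(np.uint8)*255
    m=cv2.morphologyEx(m,cv2.MORPH_OPEN,np.ones((5,5)))
    k=max(cv2.findContours(m,cv2.RETR_EXTERNAL,cv2.CHAIN_APPROX_NONE)[0],key=cv2.contourArea)
    uv=(k[:,0]+.5)/4-.5+[x0,y0]
    w=unproj(c,uv,z)
    (cx,cy),(a,b),_=R=cv2.minAreaRect((w*1000).astype(np.float32))
    bp=cv2.boxPoints(R);e=max(bp[1]-bp[0],bp[2]-bp[1],key=np.linalg.norm)
    if fname: cv2.imwrite(fname,cv2.drawContours(r.copy(),[k],-1,(0,0,255),1))
    return np.round([cx,cy],1),round(float(np.arctan2(e[1],e[0])%np.pi),4),np.round(sorted((a,b)),1)
E
python3 - <<'E'
from h import *
t=cv2.imread('pics/top0.png');s=cv2.imread('pics/side0.png')
for v in(100,115,130,145):
  print(v,'pile top',*face(t,'top',(355,190,435,290),.084,v),'| press top',*face(t,'top',(200,190,280,290),.030,v))
for v in(130,145,160,175):
  print(v,'pile side',*face(s,'side',(280,165,365,220),.084,v),'| press side',*face(s,'side',(265,280,370,330),.030,v))
print('holes',unproj('top',[[387,211],[405,253.6]],.084))
print('dowel',unproj('top',[[236,222.4],[234,267]],.052))
E
```

```text
100 pile top [ 564.7 -193.1] 0.3694 [ 62.  158.8] | press top [537.5 197.5] 3.1097 [ 56.8 150.1]
115 pile top [ 564.7 -192.9] 0.374 [ 60.  156.9] | press top [537.2 198. ] 3.1114 [ 55.9 149.3]
130 pile top [ 564.6 -192.9] 0.3763 [ 58.1 155.1] | press top [537.2 198. ] 3.1127 [ 54.6 148.1]
145 pile top [ 564.5 -193.2] 0.4007 [ 53.4 153. ] | press top [504.9 199.1] 3.1092 [51.6 82.3]
130 pile side [ 568.3 -192.1] 0.4052 [ 58.  150.5] | press side [538.7 198.2] 3.1128 [ 56.8 149.1]
145 pile side [ 568.4 -191.7] 0.401 [ 54.3 148.3] | press side [538.5 198.2] 3.1144 [ 55.  147.5]
160 pile side [ 568.4 -190.9] 0.3866 [ 49.8 145.6] | press side [502.5 199.3] 3.1118 [52.2 74. ]Traceback (most recent call last):
  File "<stdin>", line 6, in <module>
  File "h.py", line 15, in face
    k=max(cv2.findContours(m,cv2.RETR_EXTERNAL,cv2.CHAIN_APPROX_NONE)[0],key=cv2.contourArea)
ValueError: max() iterable argument is empty
```

```bash
cat >> h.py <<'E'
from scipy.spatial.transform import Rotation as Ro
def togo(x,y,z,yaw):
    """shift and turn in tool axes to put TCP at x,y,z, tool x along yaw (world)"""
    s=observe();R=Ro.from_quat(s['ee_rot']);X=R.as_matrix()[:,0]
    d=R.inv().apply(np.array([x,y,z])-s['eef_pos']);t=-(yaw-np.arctan2(X[1],X[0]));t=(t+np.pi)%(2*np.pi)-np.pi
    print('t',round(s['time'],2),'tcp',np.round(s['eef_pos'],4),'yaw',round(float(np.arctan2(X[1],X[0])),4),'tilt z',np.round(R.as_matrix()[:,2],3),'j7',round(s['joint_pos'][6],2),'w',round(s['grip_width'],3),'ft',np.round(s['ft_force'],1),'\n togo',np.round(d,4),'turn',round(t,4))
E
python3 - <<'E'
from h import *
print('holes',unproj('top',[[387,211],[405,253.6]],.084))
print('dowel',unproj('top',[[236,222.4],[234,267]],.052))
# refine pile by corners of the model vs image in both cams: gradient-free check by overlay
t=cv2.imread('pics/top0.png');s=cv2.imread('pics/side0.png')
from scipy.optimize import minimize
def cost(p,im,c,z,box):
    x,y,a=p;X=[[x+np.cos(a)*u-np.sin(a)*v,y+np.sin(a)*u+np.cos(a)*v,z] for u,v in((.075,.028),(-.075,.028),(-.075,-.028),(.075,-.028))]
    q=((proj(c,X)-box[:2]+.5)*8)
    m=np.zeros(im.shape[:2],np.uint8);cv2.fillPoly(m,[q.astype(np.int32)],1)
    k=np.ones((17,17));i=im[cv2.erode(m,k)>0]
    ring=cv2.dilate(m,k)-m
    return -im[m>0].mean()+im[ring>0].mean()
for n,x0,z,boxes in(('pile',(.566,-.1925,.39),.084,{'top':(355,190,435,290),'side':(280,165,365,220)}),('press',(.538,.198,-.03),.03,{'top':(200,190,280,290),'side':(265,280,370,330)})):
  for c,im in(('top',t),('side',s)):
    b=boxes[c];r=cv2.resize(im[b[1]:b[3],b[0]:b[2]],None,fx=8,fy=8,interpolation=cv2.INTER_CUBIC)[...,1].astype(float)
    o=minimize(cost,x0,args=(r,c,z,b),method='Nelder-Mead',options=dict(initial_simplex=np.array(x0)+np.array([[0,0,0],[.004,0,0],[0,.004,0],[0,0,.05]])))
    print(n,c,np.round(o.x,4),round(o.fun,1))
togo(.5665,-.193,.231,.395)
E
```

```text
holes [[ 0.61680327 -0.17187803]
 [ 0.51516731 -0.21457479]]
dowel [[0.59035945 0.19312097]
 [0.48149211 0.1965881 ]]
pile top [ 0.5654 -0.1913  0.3969] -46.4
pile side [ 0.568  -0.1898  0.3929] -33.1
press top [ 0.5373  0.1978 -0.0253] -21.2
press side [ 0.5386  0.2018 -0.0123] -16.5
t 0.7 tcp [0.1635 0.5252 0.2313] yaw 2.8399 tilt z [ 0.  0. -1.] j7 -0.03 w 1.002 ft [ 0.3 -0.3 -0.2] 
 togo [-5.982e-01 -5.660e-01  3.000e-04] turn 2.4449
```

Careful with the scale: shifts go in shares of 0.6 m and turns go in shares of 2 pi rad. That gives: -0.598 m is -0.9967, -0.566 m is -0.9433, 2.44 rad is 0.3883.

Emit:
hand_motion:
  rows:
    - [1,-0.9967,-0.9433,0,0.3883]
    - [1,-0.9967,-0.9433,0,0.3883]
    - [1,-0.9967,-0.9433,0,0.3883]
    - [1,-0.9967,-0.9433,0,0.3883]
    - [1,-0.9967,-0.9433,0,0.3883]
    - [1,-0.9967,-0.9433,0,0.3883]
    - [1,-0.9967,-0.9433,0,0.3883]
    - [1,-0.9967,-0.9433,0,0.3883]
    - [1,-0.9967,-0.9433,0,0.3883]
    - [1,-0.9967,-0.9433,0,0.3883]
  clamp_n: 60

```text
time: 1.95
eef_pos: [0.4701, -0.0214, 0.2318]
ee_rot: [0.887, 0.462, 0.001, -0.0]
ft_force: [1.5, 0.3, 0.3]
grip_width: 1.0
gripper_force: 0.0
```

```bash
python3 -c "
from h import *
togo(.5665,-.192,.231,.397)"
```

```text
t 1.95 tcp [ 0.4701 -0.0214  0.2318] yaw 0.9596 tilt z [ 0.002  0.001 -1.   ] j7 -0.48 w 1.0 ft [1.5 0.3 0.3] 
 togo [-0.0844  0.1768  0.0008] turn 0.5626
```

To row units: 0.177 m is 0.295, -0.084 m is -0.14, 0.56 rad is 0.0891.

Emit:
hand_motion:
  rows:
    - [1,-0.14,0.295,0,0.0891]
    - [1,-0.14,0.295,0,0.0891]
    - [1,-0.14,0.295,0,0.0891]
    - [1,-0.14,0.295,0.0833,0.0891]
    - [1,-0.14,0.295,0.1333,0.0891]
    - [1,-0.14,0.295,0.1333,0.0891]

```text
time: 2.7
eef_pos: [0.5651, -0.1886, 0.1485]
ee_rot: [0.98, 0.201, -0.003, -0.002]
ft_force: [-0.1, 0.3, -0.3]
grip_width: 1.0
gripper_force: 0.0
```

```bash
python3 -c "
from h import *
togo(.5665,-.192,.059,.397)
for c in('top','side'): cv2.imwrite(f'pics/{c}1.png',grab_frame(c))
a=cv2.resize(cv2.imread('pics/top1.png')[180:290,340:450],None,fx=4,fy=4);b=cv2.resize(cv2.imread('pics/side1.png')[130:240,270:360],None,fx=4,fy=4)
cv2.imwrite('pics/c1.png',np.hstack([a,b]))
"
```

```text
t 2.7 tcp [ 0.5651 -0.1886  0.1485] yaw 0.4048 tilt z [-0.006  0.002 -1.   ] j7 -0.53 w 1.0 ft [-0.1  0.3 -0.3] 
 togo [0.0003 0.004  0.0895] turn 0.0078
```

View pics/c1.png

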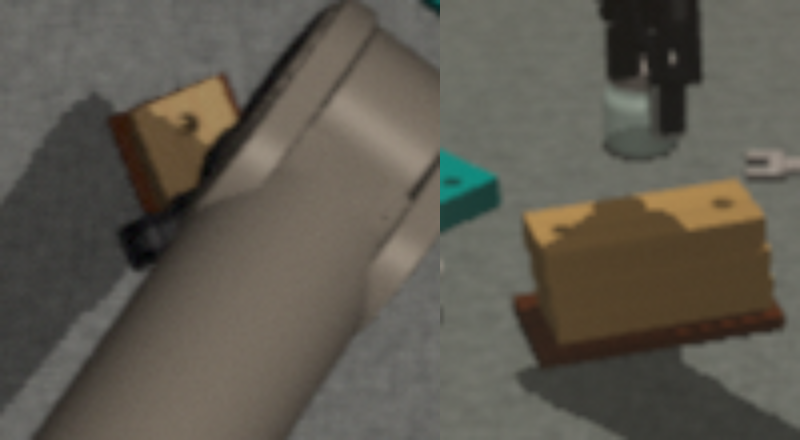

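The gripper hovers over the block centre with its fingers straddling the width: the left finger in the crop is at (150,240), and the side view shows the block clear below. I descend and grip.

To row units: 0.089 m is 0.1483, 0.003 m is 0.005.

Emit:
hand_motion:
  rows:
    - [1,0,0.005,0.0667,0]
    - [1,0,0.005,0.1167,0]
    - [1,0,0.005,0.1417,0]
    - [1,0,0.005,0.1483,0]
    - [1,0,0.005,0.1483,0]
    - [0.4,0,0.005,0.1483,0]
    - [0.4,0,0.005,0.1483,0]
    - [0.4,0,0.005,0.1483,0]
    - [0.4,0,0.005,0.1483,0]
    - [0.4,0,0.005,0.1483,0]
  clamp_n: 60

```text
time: 4.05
eef_pos: [0.569, -0.1931, 0.0637]
ee_rot: [0.98, 0.201, 0.001, 0.001]
ft_force: [-0.1, -0.0, 5.2]
grip_width: 0.641
gripper_force: 66.9
```

```bash
python3 -c "
from h import *
togo(.5665,-.192,.059,.397)"
```

```text
t 4.05 tcp [ 0.569  -0.1931  0.0637] yaw 0.4048 tilt z [ 0.002 -0.001 -1.   ] j7 -0.47 w 0.641 ft [-0.1 -0.   5.2] 
 togo [-0.0019 -0.002   0.0047] turn 0.0078
```

To row units: -0.13 m is -0.2167, -0.06 m is -0.1.

Emit:
hand_motion:
  rows:
    - [0.4,0,0,-0.0167,0]
    - [0.4,0,0,-0.05,0]
    - [0.4,0,0,-0.1,0]
    - [0.4,0,0,-0.1667,0]
    - [0.4,0,0,-0.2167,0]
    - [0.4,0,0,-0.2167,0]
    - [0.4,0,0,-0.2167,0]
  clamp_n: 80

```text
time: 4.92
eef_pos: [0.5674, -0.1921, 0.1916]
ee_rot: [0.98, 0.201, -0.001, -0.001]
ft_force: [0.2, 0.3, -2.4]
grip_width: 0.635
gripper_force: 84.7
```

```bash
python3 -c "
from h import *
togo(.538,.1975,.14,-.03)
for c in('top','side'): cv2.imwrite(f'pics/{c}2.png',grab_frame(c))
a=cv2.resize(cv2.imread('pics/top2.png')[180:290,340:450],None,fx=4,fy=4);b=cv2.resize(cv2.imread('pics/side2.png')[110:220,270:360],None,fx=4,fy=4)
cv2.imwrite('pics/c2.png',np.hstack([a,b]))
"
```

```text
t 4.92 tcp [ 0.5674 -0.1921  0.1916] yaw 0.4048 tilt z [-0.001  0.001 -1.   ] j7 -0.55 w 0.635 ft [ 0.2  0.3 -2.4] 
 togo [ 0.1265 -0.3696  0.052 ] turn 0.4348
```

View pics/c2.png

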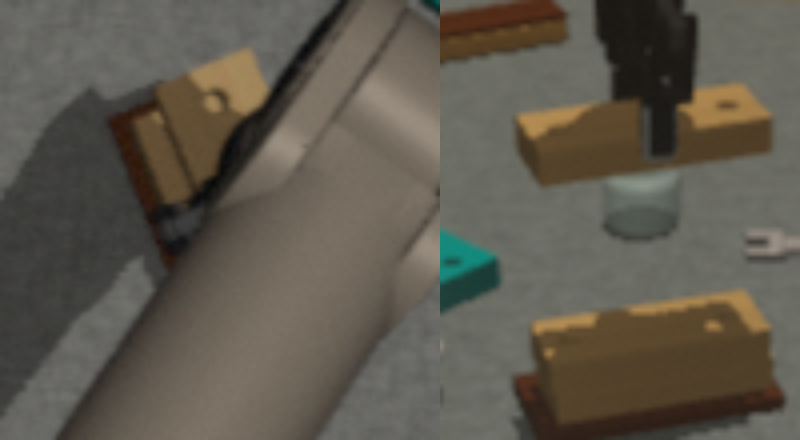

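Exactly one block was lifted, gripped at its middle. The two spares stay on the board (bottom right of the crop). Now over to the press.

To row units: -0.37 m is -0.6167, 0.06 m is 0.1, 0.435 rad is 0.0692.

Emit:
hand_motion:
  rows:
    - [0.4,0.0333,-0.0833,0,0.0095]
    - [0.4,0.21,-0.6167,0,0.0692]
    - [0.4,0.21,-0.6167,0,0.0692]
    - [0.4,0.21,-0.6167,0,0.0692]
    - [0.4,0.21,-0.6167,0,0.0692]
    - [0.4,0.21,-0.6167,0,0.0692]
    - [0.4,0.21,-0.6167,0,0.0692]
    - [0.4,0.21,-0.6167,0.1,0.0692]
    - [0.4,0.21,-0.6167,0.15,0.0692]
    - [0.4,0.21,-0.6167,0.15,0.0692]

```text
time: 6.28
eef_pos: [0.5347, 0.1967, 0.0986]
ee_rot: [1.0, -0.015, -0.004, 0.002]
ft_force: [0.3, -0.3, -1.0]
grip_width: 0.632
gripper_force: 84.8
```

```bash
python3 -c "
from h import *
for c in('top','side'): cv2.imwrite(f'pics/{c}3.png',grab_frame(c))
togo(.538,.1975,.1,-.03)
a=cv2.resize(cv2.imread('pics/top3.png')[190:290,190:290],None,fx=4,fy=4);b=cv2.resize(cv2.imread('pics/side3.png')[230:330,265:375],None,fx=4,fy=4)
cv2.imwrite('pics/c3.png',np.hstack([a,b]))
"
```

```text
t 6.38 tcp [0.5385 0.1969 0.1026] yaw -0.0305 tilt z [ 0.    -0.001 -1.   ] j7 -1.58 w 0.638 ft [ 0.2 -0.5 -1. ] 
 togo [-0.0005 -0.0006  0.0026] turn -0.0005
```

View pics/c3.png

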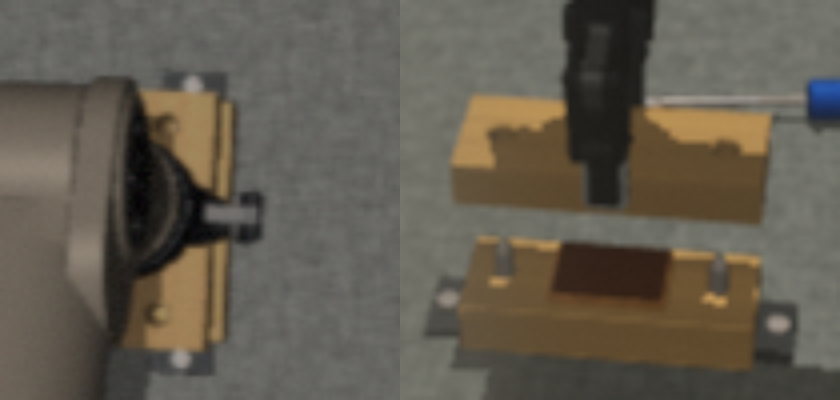

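The side crop shows the block level above the dowels, roughly aligned. In the full side picture the hole mouths are near (290,263) and (346,266). I need a finer measurement now that the arm is at rest.

```bash
python3 -c "
from h import *
for c in('top','side'): cv2.imwrite(f'pics/{c}4.png',grab_frame(c))
togo(.538,.1975,.1,-.03)
r=cv2.resize(cv2.imread('pics/side4.png')[240:335,265:365],None,fx=6,fy=6,interpolation=cv2.INTER_CUBIC)
r=cv2.convertScaleAbs(r,alpha=1.5)
a=cv2.resize(cv2.imread('pics/top4.png')[205:290,220:253],None,fx=6,fy=6,interpolation=cv2.INTER_CUBIC)
a=np.vstack([a,np.zeros((60,198,3),np.uint8)])
cv2.imwrite('pics/c4.png',np.hstack([r,a]))
"
```

```text
t 6.47 tcp [0.5396 0.1971 0.104 ] yaw -0.0305 tilt z [ 0.003  0.001 -1.   ] j7 -1.58 w 0.634 ft [-0.3  0.5 -0.7] 
 togo [-0.0016 -0.0004  0.004 ] turn -0.0005
```

View pics/c4.png

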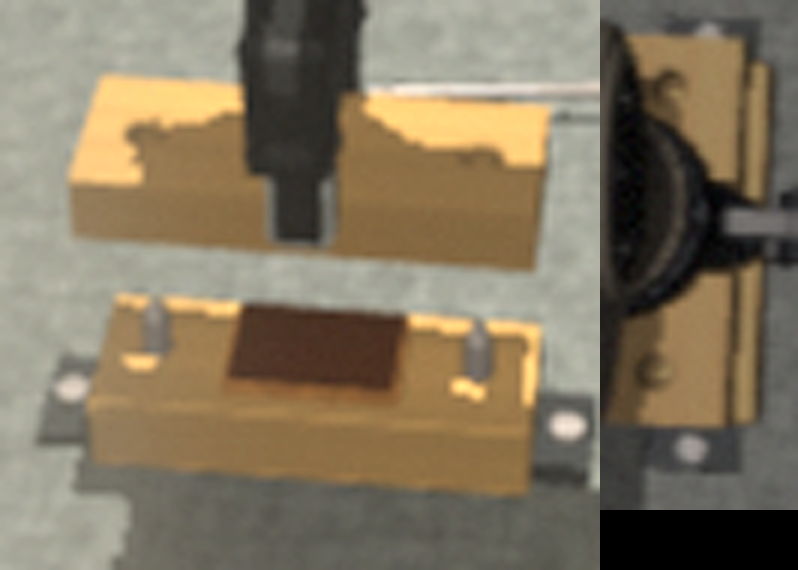

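```bash
python3 -c "
from h import *
S=lambda *p:np.array(p)/6-.42+[265,240]
T=lambda *p:(np.array(p)-[600,0])/6-.42+[220,205]
z=.104-.0037
pr=lambda n,a:print(n,np.round(a*1000,1).tolist(),'mid',np.round(a.mean(0)*1000,1),'yaw',round(float(np.arctan2(*(a[0]-a[1])[::-1])),3))
pr('side blk bottom-front',unproj('side',S((73,236),(535,269)),z))
pr('side blk top-front',unproj('side',S((72,182),(545,208)),z+.024))
pr('side press top-front',unproj('side',S((93,402),(530,431)),.03))
pr('side press bot-front',unproj('side',S((93,460),(530,492)),.0))
pr('side dowel tips',unproj('side',S((157,301),(479,321)),.052))
pr('top blk right edge',unproj('top',T((746,38),(727,425)),z+.024))
pr('top blk holes',unproj('top',T((668,82),(655,370)),z+.024))
pr('top foot screws',unproj('top',T((710,30),(690,447)),.007))
"
```

```text
side blk bottom-front [[614.6, 221.6], [465.3, 226.4]] mid [540. 224.] yaw -0.032
side blk top-front [[613.1, 223.6], [462.8, 225.0]] mid [538.  224.3] yaw -0.009
side press top-front [[611.8, 223.6], [465.2, 226.1]] mid [538.5 224.9] yaw -0.017
side press bot-front [[614.0, 220.3], [464.6, 223.9]] mid [539.3 222.1] yaw -0.024
side dowel tips [[593.0, 196.2], [484.0, 197.8]] mid [538.5 197. ] yaw -0.015
top blk right edge [[610.9, 164.9], [461.6, 170.3]] mid [536.2 167.6] yaw -0.037
top blk holes [[593.6, 194.7], [482.6, 198.3]] mid [538.1 196.5] yaw -0.032
top foot screws [[626.8, 195.1], [451.6, 201.2]] mid [539.2 198.2] yaw -0.035
```

Block and press agree within about 1–2 mm and 0.01 rad, well inside the taper's capture range. I lower in stages.

To row units: 0.058 m is 0.0967, 0.055 m is 0.0917.

Emit:
hand_motion:
  rows:
    - [0.4,0,0,0.0333,0]
    - [0.4,0,0,0.0583,0]
    - [0.4,0,0,0.0717,0]
    - [0.4,0,0,0.0783,0]
    - [0.4,0,0,0.085,0]
    - [0.4,0,0,0.0917,0]
    - [0.4,0,0,0.0967,0]
    - [0.4,0,0,0.0967,0]

```text
time: 7.48
eef_pos: [0.5379, 0.1972, 0.0441]
ee_rot: [1.0, -0.015, -0.0, 0.0]
ft_force: [-0.2, 0.4, -1.9]
grip_width: 0.635
gripper_force: 85.0
```

```bash
python3 -c "
from h import *
togo(.538,.1975,.0337,-.03)"
```

```text
t 7.47 tcp [0.5379 0.1972 0.0441] yaw -0.0301 tilt z [-0. -0. -1.] j7 -1.53 w 0.635 ft [-0.2  0.4 -1.9] 
 togo [ 0.0001 -0.0003  0.0104] turn -0.0001
```

It's on the dowels with no side force. Now I press against the pad.

To row units: 0.012 m is 0.02, 0.011 m is 0.0183.

Emit:
hand_motion:
  rows:
    - [0.4,0,0,0.005,0]
    - [0.4,0,0,0.01,0]
    - [0.4,0,0,0.015,0]
    - [0.4,0,0,0.0183,0]
    - [0.4,0,0,0.02,0]
    - [0.4,0,0,0.02,0]
    - [0.4,0,0,0.02,0]
  clamp_n: 90

```text
time: 8.35
eef_pos: [0.5386, 0.1972, 0.0339]
ee_rot: [1.0, -0.015, 0.0, -0.001]
ft_force: [-4.4, -0.3, 10.3]
grip_width: 0.631
gripper_force: 100.1
```

```bash
python3 -c "
from h import *
togo(.538,.1975,.0337,-.03)"
```

```text
t 8.35 tcp [0.5386 0.1972 0.0339] yaw -0.0302 tilt z [ 0.001  0.001 -1.   ] j7 -1.52 w 0.631 ft [-4.4 -0.3 10.3] 
 togo [-0.0006 -0.0003  0.0002] turn -0.0002
```

To row units: 0.002 m is 0.0033, 0.001 m is 0.0017.

Emit:
hand_motion:
  rows:
    - [0.4,-0.0008,0,0.0017,0]
    - [0.4,-0.0008,0,0.0033,0]
    - [0.4,-0.0008,0,0.0033,0]
    - [0.4,-0.0008,0,0.0033,0]

```text
time: 8.85
eef_pos: [0.5386, 0.1972, 0.0339]
ee_rot: [1.0, -0.015, 0.001, -0.001]
ft_force: [-7.1, -0.3, 20.5]
grip_width: 0.633
gripper_force: 101.3
```

```bash
python3 -c "
from h import *
togo(.538,.1975,.0337,-.03)
for c in('top','side'): cv2.imwrite(f'pics/{c}5.png',grab_frame(c))
r=cv2.resize(cv2.imread('pics/side5.png')[250:335,255:375],None,fx=6,fy=6,interpolation=cv2.INTER_CUBIC)
cv2.imwrite('pics/c5.png',cv2.convertScaleAbs(r,alpha=1.4))
"
```

```text
t 8.85 tcp [0.5386 0.1972 0.0339] yaw -0.03 tilt z [ 0.001  0.002 -1.   ] j7 -1.52 w 0.633 ft [-7.1 -0.3 20.5] 
 togo [-0.0006 -0.0003  0.0002] turn 0.0
```

View pics/c5.png

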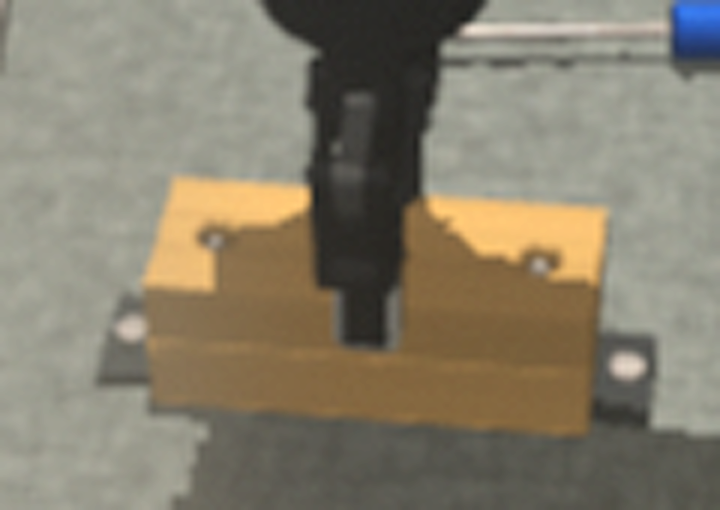

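Pushing further raised the force from 10 to 20 N with no motion, so it's at the hard stop at the expected height. The crop shows the halves face to face along the joint line (150,340)–(600,365), with dowels in both holes at (213,237) and (540,263). Handing in.

```bash
python3 -c "
from bench import *
print(close_job())"
```

```text
the job is handed in; nothing more can be done
None
```

I fitted the top block over both dowels and handed the job in with the press held closed at its hard stop: about 20 N down, pads reading about 100 N, 8.9 s on the robot's clock. The hand-in returned no verdict, and I saw the two spare blocks still on the board after the lift but did not re-check them or the bystanders at the end.

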